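Load the gluing press and wind it down a quarter turn past contact

TASK

Drop the drilled aluminium plate over the two pins of the press's pulled-out tray so that it lies flat on the cork-faced work, then push the tray fully home under the screw. Wind the crank clockwise (seen from above) until the round foot just meets the plate, then a quarter turn more and no further, and let go. Leave the hammer, the jar and the screwdriver where they are.

Things in the scene. Friction and masses are not known exactly. Their poses are not given: they have to be found in the camera images.
- press: bench screw press, fixed: blue C-frame on a base 200 mm (its x) by 400 mm (its y, from -140 to +260) by 18 mm. Origin on the table under the vertical screw axis, z up. The column stands at y = -85 to -130 mm, up to 178 mm high; the blue head (62 mm wide, underside 130 mm high) reaches from it to y = +27 mm; the throat is open towards +y, where the tray comes out.
- tray (a joint): steel sliding tray between two rails, 160 mm (x) by 125 mm (y), its top 34 mm above the table: metres it is pulled out along the press's +y; 0 = fully home against its stop with the work centred under the screw, about 0.16 at the start. It slides with about 3 N of friction and stays where left.
- tray_lip (a point): centre of the outer (+y) face of the tray's upright push lip, a steel plate 120 mm long (press x), 12 mm thick, standing from 34 to 75 mm above the table; this point is 60 mm up. The lip's inner face is 72 mm from the line of the pins. Axes as the press.
- work_top (a point): centre of the top of the cork-faced wooden work (85 x 50 mm) that lies on the tray between the pins, axes as the press. Its top lies 38 to 46 mm above the table, varying from job to job; it does not give. The two steel pins, 10 mm thick with coned tips, stand at x = -55 and +55 mm from this point, y = 0, their tips 66 mm above the table.
- plate: loose aluminium pressing plate 150 mm (its x) by 60 mm (y) by 16 mm thick, about 0.4 kg, lying flat on the table; origin at the centre of its underside. Two through holes of 13.5 mm at x = -55 and +55 mm, y = 0; both ways round are alike. Seated, it lies on the work with the pins in both holes.
- screw (a joint): turn of the press screw and its crank, rad, growing clockwise seen from above, which lowers the screw by 30 mm a turn (4.77 mm per rad) with crank and foot. Starts between 0 and 2.6. Friction 0.3 N m; it stays where left.
- crank_handle (a point): middle of the upright wooden crank handle, 24 mm thick, 50 mm tall (25 mm below to 25 mm above this point), 80 mm from the screw axis, on the end of a flat steel bar 20 mm wide whose top is 25 mm below this point; the hub on the axis rises 4 mm above the bar. Starts 241 to 254 mm above the table on the column's side; can be pushed round from behind.
- foot_pad (a point): centre of the underside of the round steel foot (56 mm across) below the screw, which presses on the plate's middle.
- foot (a joint): how far the sprung foot has been pushed up against the screw, m: 0 hanging free, then 4.77 mm for every rad the screw turns past contact (7.5 mm for a quarter turn, spring 2 N/mm, stop at 18 mm).
- hammer: bystander: hammer 240 mm long lying on the table.
- jar: bystander: glass jar 60 mm across, 90 mm high, origin at its underside.
- driver: bystander: screwdriver 190 mm long lying on the table.
Not all that is in view belongs to the job. There is more than one size of the plate; the job needs the largest.

How it is judged:
By the outcome, as a careful person would: the job done as asked, in the order asked, and still so for the second after the job is handed in, with the robot touching nothing.
It also fails if it takes over 72 s, if anything falls off the work surface, if the arm or the gripper's body presses on something with over 40 N, if the wrist force passes 120 N, or if a joint passes its speed limit or range.

ROBOT

A 6-joint arm with a two-finger parallel gripper is mounted at the origin on the work surface. World frame = base frame: x ahead of the robot, y to its left, z up, the work surface at z = 0. Lengths are in mm, angles in rad, forces in N, time in s.
With the tool pointing down it reaches from about 350 to 975 mm from the base axis. Payload 7.1 kg.
Tool frame: the origin (TCP) lies midway between the tips of the shut fingers; the grasp point (between the pads) lies ctrl.grip_point_offset behind it (ctrl.grip_point_offset is the distance from the TCP to the grasp point, in mm); z points along the fingers, y is the line along which they close (so a half turn about z gives the same grasp; the last joint's range is limited). The gripper opens to 88 mm and grips with 3 to 60 N. Pads are 20 mm wide; open, the fingers measure 115 mm over their backs; the gripper's body (75 mm by 178 mm) begins 61 mm behind the grasp point.
Start: joints at [1.11, 0.423, 1.63, -0, 1.089, -0.019], TCP at [267.197, 564.987, 222.675] pointing down, gripper open.
Joint ranges: [-3, 3], [-0.9, 2.11], [0.09, 2.58], [-1.31, 4.45], [0.11, 2.69], [-2.54, 2.54]. Speed limits (rad/s): [2.39, 2.39, 3.01, 3.14, 3.14, 3.14].

INTERFACE

Orientations are given as a rotation vector (axis times angle).
In Python, from workcell import ctrl gives the robot as it stands.
- The arm moves only by the tool apply_moves, never from a script. Its argument "targets" is a list of rows, each an object of numbers: "tx", "ty", "tz": the shift along the world's x, y, z in m; "spin": the turn about the world's z in degrees. In form: [{"tx": .., "ty": .., "tz": .., "spin": ..}, ...]. A call has exactly 8 rows; each row is the pose to reach, as a shift and turn from the pose commanded when the call began; what a row does not reach only later rows make up. A row lasts 1/10 s, in which the tool goes at most 50 mm and 8.59 degrees, less where a joint would pass 70% of its speed; a pose out of reach is approached as far as the arm can. A call with a gripper value outside its range is refused whole. "gripper" is the closure, from -1 (fully open) to 1 (shut), set as the call begins (left out, the last holds). The fingers move at their own pace and stop on an object; the grip force is fixed at half the most. Time passes only in rows, so rows that repeat a pose let the fingers close, or fill a call up. It gives the time, the measured TCP pose, the force, the opening and the grip force at its end, in the units of the state.
- ctrl.get_obs(): the state, without advancing time (a new reading comes with each control period).
- ctrl.get_image(name): name is "scene" or "top"; returns the picture (400x640x3 uint8, red, green, blue); there is no depth.
- ctrl.get_calibration(name): a dict with "fov_y" (degrees; the focal length in pixels is half the picture's height over the tangent of half this angle, whatever the lens; pixels are square), "cx", "cy" (the principal point, pixels), "rvec" (rotation vector, rad) and "tvec" (3), from world to camera coordinates, as OpenCV has them. Camera axes: x right, y down, z forward; pixel columns grow to the right and rows downward; lengths in mm; the calibration is good to about 2 mm. A picture is of the moment at which its call begins. get_calibration takes no time and is no camera call.
- ctrl.close_job(): hands the job in; it is judged then, once.
Trained networks look in the newest picture that a camera, given by its name, has taken for a name from the list of things; names that differ only in an ending like _2 or _b are one class to them, and where a whole thing is asked for, a point or a joint stands for the part that bears it (a point fixed in the world has none). Each returns a list of dicts, best first, with "score" (0 to 1); they miss things now and then, are a little off and sometimes report something else, mostly with a low value. They report only what shows in the picture. A call takes as long as a camera call. They do not tell look-alikes from the thing itself.
- ctrl.outline_of(name, camera): "pixels" (400x640 bool, what is visible of it) and "box" ([left, top, right, bottom] in pixels, round what is visible of it).
- ctrl.pinpoint(name, camera): "uv" ([column, row] in pixels: a listed point, or the origin of a listed thing).
The state is a dict: "t": time; "qpos": joint angles; "qvel": joint speeds; "joint_torque": joint torques, N m; "ee_pos": TCP position; "orientation": TCP orientation; "ft_force": force on the tool from outside, world axes, zero at the start; "moment": the same for the moment, N m; "width": finger opening in mm; "grasp_force": force on a finger pad.
Only numpy, scipy, OpenCV 4.12 (cv2) and the standard library are available. Lean on these libraries where they do the work, as an engineer would, in place of code of your own. Each camera call takes 0.05 s, during which the arm holds its last target. There are 200 camera calls.

## Working session

There is one attempt and no reset: what is moved stays moved. The work goes in short steps, Python scripts to look and compute and a tool call to move; the robot and the scene stay as the last step left them, time stands still between calls to the robot, and variables do not carry over. Pictures are saved under pics/ and viewed, at most 10 in all, crops included, and the job is handed in when it is done.

Besides the shell and the picture viewer there is one more tool, called after "Call:" as name(argument=value, ...) on one line, values as JSON. apply_moves: Moves the arm, as the interface text tells. Its arguments: {"type":"object","properties":{"targets":{"type":"array"},"gripper":{"type":"number"}},"required":["targets"]}

```bash
mkdir -p pics; cat > h.py <<'E'
import numpy as np, cv2
from workcell import ctrl
def cam(n):
    c=ctrl.get_calibration(n); f=200/np.tan(np.radians(c['fov_y'])/2)
    K=np.array([[f,0,c['cx']],[0,f,c['cy']],[0,0,1.]])
    R=cv2.Rodrigues(np.array(c['rvec'],float))[0]; return K,R,np.array(c['tvec'],float).ravel(),c
def ray(n,uv):
    K,R,t,c=cam(n); d=R.T@np.linalg.inv(K)@np.array([uv[0],uv[1],1.]); return -R.T@t,d
def onz(n,uv,z):
    o,d=ray(n,uv); return o+d*(z-o[2])/d[2]
def proj(n,P):
    K,R,t,c=cam(n); p=(K@(R@np.atleast_2d(P).T+t[:,None])).T; return p[:,:2]/p[:,2:]
def tri(uv1,uv2):
    A=[];b=[]
    for n,uv in(('scene',uv1),('top',uv2)):
        o,d=ray(n,uv); d=d/np.linalg.norm(d); M=np.eye(3)-np.outer(d,d); A.append(M); b.append(M@o)
    A=np.vstack(A);b=np.hstack(b); x=np.linalg.lstsq(A,b,rcond=None)[0]; return x,np.linalg.norm(A@x-b)
def snap(n,f=None):
    im=ctrl.get_image(n)
    if f: cv2.imwrite('pics/'+f,im[:,:,::-1])
    return im
E
python3 - <<'E'
from h import *
np.set_printoptions(precision=1,suppress=True)
a=snap('scene');b=snap('top')
cv2.imwrite('pics/s.png',a[:,:,::-1]);cv2.imwrite('pics/t.png',b[:,:,::-1])
print(ctrl.grip_point_offset,ctrl.get_obs()['orientation'])
for n in('scene','top'):
    c=cam(n)[3];print(n,c, -cam(n)[1].T@cam(n)[2])
    for k in('press','tray_lip','work_top','plate','crank_handle','foot_pad','hammer','jar','driver'):
        print(n,k,[(np.round(d['uv'],1).tolist(),round(d['score'],2)) for d in ctrl.pinpoint(k,n)])
    print([(d['box'],round(d['score'],2)) for d in ctrl.outline_of('plate',n)])
E
```

```text
18.700000000000003 [-0.7 -3.1  0. ]
scene {'fov_y': 45.68595211721583, 'cx': 324.2848725856378, 'cy': 202.5878258391139, 'rvec': array([ 1.9,  1.7, -0.6]), 'tvec': array([-174.2, -271.4, 1687.7])} [1289.7   -0.3 1135.4]
scene press [([208.6, 261.3], 0.6)]
scene tray_lip [([299.7, 234.4], 0.59)]
scene work_top [([267.9, 241.0], 0.65)]
scene plate [([359.9, 173.1], 0.79), ([391.4, 232.3], 0.76), ([407.7, 163.6], 0.64)]
scene crank_handle [([162.1, 199.6], 0.81)]
scene foot_pad [([205.5, 245.6], 0.59), ([298.9, 234.7], 0.31)]
scene hammer [([288.5, 344.8], 0.75)]
scene jar [([437.8, 285.5], 0.79), ([393.4, 231.4], 0.35)]
scene driver [([371.6, 299.5], 0.96)]
[([380.3, 208.8, 413.3, 252.8], 0.72), ([390.7, 150.9, 422.9, 169.7], 0.61), ([158.6, 191.7, 206.6, 223.9], 0.6), ([349.8, 161.5, 373.4, 184.3], 0.55)]
top {'fov_y': 48.035540853498595, 'cx': 325.4661605354796, 'cy': 203.12744856958219, 'rvec': array([ 2.1, -2.2,  0.1]), 'tvec': array([ 111.8,  519.7, 1366. ])} [ 349.   105.7 1419.7]
top press [([421.8, 195.0], 0.97), ([374.0, 200.2], 0.69)]
top tray_lip [([420.8, 198.4], 0.73), ([346.2, 203.1], 0.65)]
top work_top [([374.1, 198.2], 0.6)]
top plate [([220.3, 301.0], 0.97), ([253.7, 215.8], 0.74), ([276.2, 289.7], 0.62)]
top crank_handle [([471.6, 190.0], 0.83), ([255.2, 215.1], 0.68)]
top foot_pad [([424.7, 188.4], 0.59)]
top hammer [([360.9, 117.5], 0.57)]
top jar [([234.2, 155.7], 0.92)]
top driver [([288.2, 145.6], 0.72)]
[([243.5, 195.2, 262.7, 241.6], 0.88), ([265.5, 275.6, 287.0, 309.6], 0.74), ([201.7, 290.4, 234.3, 320.0], 0.71)]
```

View pics/s.png

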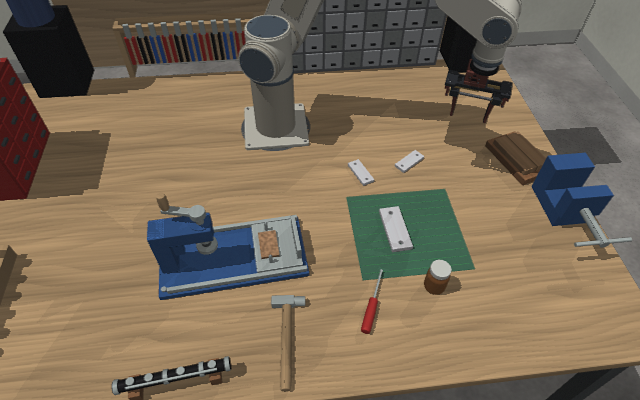

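View pics/t.png

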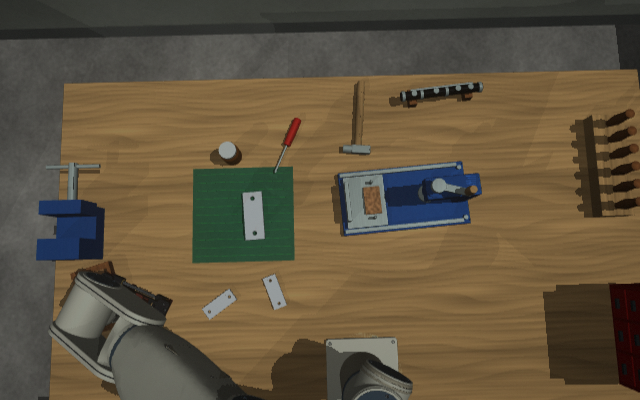

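Plate candidates: the large plate on the green mat at scene (395,228) / top (253,216), and two small ones at scene (360,173) / top (275,292) and scene (409,160) / top (220,303). By size I choose the one on the mat. The press is at top (405,198), with the crank at (471,190). The blue vise at (70,230) is a distractor. Next is a close crop to check this.

```bash
python3 - <<'E'
import cv2,numpy as np
s=cv2.imread('pics/s.png');t=cv2.imread('pics/t.png')
r=lambda im,x0,y0,x1,y1,k:cv2.resize(im[y0:y1,x0:x1],None,fx=k,fy=k,interpolation=cv2.INTER_CUBIC)
A=r(t,335,155,485,240,4) #600x340
B=r(t,235,185,270,250,4) #140x260
C=r(s,145,190,315,305,0) if 0 else r(s,145,190,315,255,4)
o=np.zeros((600,800,3),np.uint8)
o[:340,:600]=A;o[:260,600:740]=B
o[340:600,:680]=C
cv2.imwrite('pics/m1.png',o)
E
```

```text
(no output)
```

View pics/m1.png

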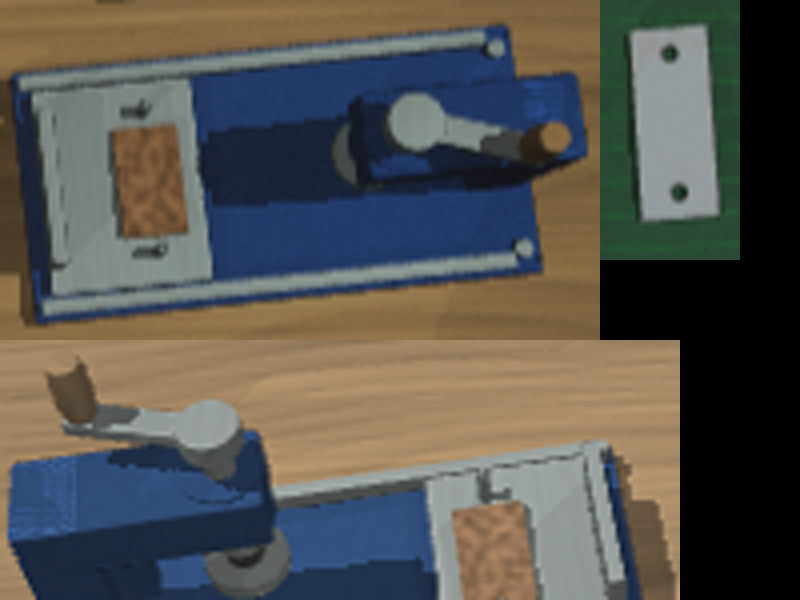

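The crop confirms the plate: two holes, about 150 x 60 mm. The cork sits on the tray with the pins either side (top ≈ (369,182) and (373,218)), and the crank handle is at top (471,190).

```bash
cat >> h.py <<'E'
from scipy.optimize import least_squares
def mask(im,kind,roi):
    h=cv2.cvtColor(im,cv2.COLOR_RGB2HSV).astype(int); x0,y0,x1,y1=roi
    if kind=='cork': m=(h[...,0]<16)&(h[...,1]>90)&(h[...,2]>90)
    if kind=='plate': m=(h[...,1]<45)&(h[...,2]>110)
    o=np.zeros(m.shape,np.uint8); o[y0:y1,x0:x1]=m[y0:y1,x0:x1]
    n,l,st,ce=cv2.connectedComponentsWithStats(o); i=1+np.argmax(st[1:,4]); o=(l==i).astype(np.uint8)
    c=cv2.findContours(o,cv2.RETR_EXTERNAL,cv2.CHAIN_APPROX_NONE)[0]; c=max(c,key=len)
    f=np.zeros_like(o); cv2.drawContours(f,[c],-1,1,-1); return f
def cen(m):
    y,x=np.nonzero(m); return np.array([x.mean(),y.mean()])
E
python3 - <<'E'
from h import *
np.set_printoptions(precision=1,suppress=True)
s=cv2.imread('pics/s.png')[:,:,::-1].copy();t=cv2.imread('pics/t.png')[:,:,::-1].copy()
C=np.array([(13,75),(38,323),(508,27),(541,270)])/4.+[335,155]-.4
W=np.array([onz('top',c,18) for c in C]);print('base',W)
loc=np.array([(100,260),(-100,260),(100,-140),(-100,-140)])
def res(p):
    c,q=np.cos(p[2]),np.sin(p[2]);return ((loc@np.array([[c,q],[-q,c]])+p[:2])-W[:,:2]).ravel()
r=least_squares(res,[400,-200,0.1],x_scale=[1,1,.01]);print('press',r.x,np.degrees(r.x[2]),r.fun)
for k,rt,rs in(('cork',(355,180,390,222),(250,225,285,265)),('plate',(240,185,268,250),(375,200,418,258))):
    mt=mask(t,k,rt);ms=mask(s,k,rs);print(k,mt.sum(),ms.sum(),cen(mt),cen(ms),tri(cen(ms),cen(mt)))
    for n,m in(('top',mt),('scene',ms)):
        z=42 if k=='cork' else 16
        y,x=np.nonzero(m);P=np.array([onz(n,(u,v),z)[:2] for u,v in zip(x,y)])
        w,v=np.linalg.eigh(np.cov(P.T));print(n,P.mean(0),'long dir deg',np.degrees(np.arctan2(v[1,1],v[0,1])),np.sqrt(w*12))
for n,p in(('crank','crank_handle'),):
    print(tri([162.1,199.6],[471.6,190.0]))
o=ctrl.get_obs();print(o['ee_pos'],o['orientation'],o['width'],o['t'])
print(cv2.Rodrigues(np.array(o['orientation']))[0])
E
```

```text
base [[ 618.4   56.4   18. ]
 [ 421.4   42.7   18. ]
 [ 647.1 -339.    18. ]
 [ 452.6 -352.5   18. ]]
press [ 539.3 -207.9    0.1] 4.257715017790585 [ 1.4  2.4 -1.1  1.2  2.4 -1.1 -2.6 -2.5]
cork 407 430 [372.2 200. ] [268.1 243.4] (array([527.7, -47.2,  38.5]), np.float64(0.35682502449842135))
top [527.3 -46.5] long dir deg -174.82467897498634 [48.  82.1]
scene [529.8 -47.3] long dir deg -175.40118931658594 [48.6 83.1]
plate 899 904 [253.1 215.4] [395.2 227.5] (array([492.1, 326.6,   9.4]), np.float64(1.114489247100482))
top [491.8 326.3] long dir deg -176.862406536631 [ 59.3 149.8]
scene [495.9 323.9] long dir deg -177.1502221671067 [ 63.9 151.6]
(array([ 519.9, -285.7,  251.5]), np.float64(0.9673748390419563))
[267.2 565.  222.7] [ 0.7  3.1 -0. ] 87.733354510554 1.1
[[-0.9  0.4  0. ]
 [ 0.4  0.9 -0. ]
 [-0.  -0.  -1. ]]
```

```bash
cat >> h.py <<'E'
def st():
    o=ctrl.get_obs();R=cv2.Rodrigues(np.array(o['orientation'],float))[0]
    print('t%.2f'%o['t'],'pos',np.round(o['ee_pos'],2),'ydeg %.2f'%np.degrees(np.arctan2(R[1,1],R[0,1])),'q',np.round(o['qpos'],2),'F',np.round(o['ft_force'],1),'M',np.round(o['moment'],2),'w %.1f g %.1f'%(o['width'],o['grasp_force']))
E
python3 -c "
from h import *
st()"
```

```text
t1.10 pos [267.19 564.98 222.67] ydeg 64.69 q [ 1.11  0.42  1.63 -0.    1.09 -0.02] F [ 0.5  0.3 -0.1] M [-0.03 -0.02  0.05] w 87.7 g 0.0
```

Call:
apply_moves(targets=[{"tx":0.03,"ty":-0.03,"tz":-0.015,"spin":4},{"tx":0.06,"ty":-0.064,"tz":-0.03,"spin":8},{"tx":0.09,"ty":-0.096,"tz":-0.045,"spin":12},{"tx":0.12,"ty":-0.128,"tz":-0.06,"spin":16},{"tx":0.15,"ty":-0.16,"tz":-0.08,"spin":20},{"tx":0.18,"ty":-0.19,"tz":-0.1,"spin":24},{"tx":0.205,"ty":-0.217,"tz":-0.12,"spin":28.4},{"tx":0.225,"ty":-0.2385,"tz":-0.135,"spin":28.4}], gripper=-1)

```text
t: 1.9
ee_pos: [493.3, 324.6, 86.6]
orientation: [0.086, -3.14, 0.001]
ft_force: [0.3, 0.2, 0.2]
width: 88.0
grasp_force: 0.0
```

Call:
apply_moves(targets=[{"tx":0,"ty":0,"tz":0},{"tx":0,"ty":0,"tz":-0.02},{"tx":0,"ty":0,"tz":-0.04},{"tx":0,"ty":0,"tz":-0.055},{"tx":0,"ty":0,"tz":-0.068},{"tx":0,"ty":0,"tz":-0.077},{"tx":0,"ty":0,"tz":-0.084},{"tx":0,"ty":0,"tz":-0.084}])

```text
validation failed for argument at $.ta...
```

```bash
python3 -c "
from h import *
st()"
```

```text
t1.90 pos [493.28 324.61  86.57] ydeg 93.15 q [ 0.56  0.56  1.79 -0.    0.8  -1.06] F [0.3 0.2 0.2] M [ 0.1   0.   -0.03] w 88.0 g 0.0
```

Call:
apply_moves(targets=[{"tx":0,"ty":0,"tz":0,"spin":0},{"tx":0,"ty":0,"tz":-0.02,"spin":0},{"tx":0,"ty":0,"tz":-0.04,"spin":0},{"tx":0,"ty":0,"tz":-0.055,"spin":0},{"tx":0,"ty":0,"tz":-0.068,"spin":0},{"tx":0,"ty":0,"tz":-0.077,"spin":0},{"tx":0,"ty":0,"tz":-0.084,"spin":0},{"tx":0,"ty":0,"tz":-0.084,"spin":0}])

```text
t: 2.7
ee_pos: [491.8, 326.4, 3.0]
orientation: [0.085, -3.139, 0.001]
ft_force: [0.1, -0.2, 0.4]
width: 87.8
grasp_force: 0.0
```

```bash
python3 -c "
from h import *
st()"
```

```text
t2.70 pos [491.77 326.41   2.97] ydeg 93.10 q [ 0.57  0.69  1.8   0.    0.65 -1.06] F [ 0.1 -0.2  0.4] M [-0.01 -0.   -0.01] w 87.8 g 0.0
```

Call:
apply_moves(targets=[{"tx":0,"ty":0,"tz":0,"spin":0},{"tx":0,"ty":0,"tz":0,"spin":0},{"tx":0,"ty":0,"tz":0,"spin":0},{"tx":0,"ty":0,"tz":0,"spin":0},{"tx":0,"ty":0,"tz":0,"spin":0},{"tx":0,"ty":0,"tz":0,"spin":0},{"tx":0,"ty":0,"tz":0,"spin":0},{"tx":0,"ty":0,"tz":0,"spin":0}], gripper=1)

```text
t: 3.5
ee_pos: [492.4, 326.4, 4.1]
orientation: [-0.085, 3.14, -0.0]
ft_force: [-1.2, -2.1, 5.2]
width: 59.6
grasp_force: 30.0
```

```bash
python3 -c "
from h import *
st()"
```

```text
t3.50 pos [492.38 326.42   4.11] ydeg 93.09 q [ 0.57  0.69  1.8  -0.    0.65 -1.06] F [-1.2 -2.1  5.2] M [-0.46  0.07  0.03] w 59.6 g 30.0
```

Call:
apply_moves(targets=[{"tx":0,"ty":0,"tz":0.02,"spin":0},{"tx":0,"ty":-0.01,"tz":0.06,"spin":0},{"tx":0.002,"ty":-0.03,"tz":0.1,"spin":0},{"tx":0.007,"ty":-0.07,"tz":0.12,"spin":0.4},{"tx":0.012,"ty":-0.115,"tz":0.12,"spin":0.8},{"tx":0.016,"ty":-0.16,"tz":0.12,"spin":1.2},{"tx":0.02,"ty":-0.205,"tz":0.12,"spin":1.7},{"tx":0.025,"ty":-0.25,"tz":0.12,"spin":1.7}])

```text
t: 4.3
ee_pos: [516.5, 74.9, 123.3]
orientation: [0.132, -3.138, -0.0]
ft_force: [0.2, -0.5, -3.2]
width: 59.5
grasp_force: 30.0
```

Call:
apply_moves(targets=[{"tx":0.005,"ty":-0.04,"tz":0,"spin":0},{"tx":0.008,"ty":-0.075,"tz":0,"spin":0},{"tx":0.0105,"ty":-0.1,"tz":0,"spin":0},{"tx":0.0105,"ty":-0.115,"tz":-0.01,"spin":0},{"tx":0.0105,"ty":-0.1235,"tz":-0.015,"spin":0},{"tx":0.0105,"ty":-0.1235,"tz":-0.02,"spin":0},{"tx":0.0105,"ty":-0.1235,"tz":-0.02,"spin":0},{"tx":0.0105,"ty":-0.1235,"tz":-0.02,"spin":0}])

```text
t: 5.1
ee_pos: [527.5, -46.0, 103.3]
orientation: [0.133, -3.138, -0.0]
ft_force: [0.1, 0.5, -3.1]
width: 59.7
grasp_force: 30.0
```

```bash
python3 - <<'E'
from h import *
st()
s=snap('scene','s2.png');t=snap('top','t2.png')
r=lambda im,x0,y0,x1,y1,k:cv2.resize(im[y0:y1,x0:x1,::-1],None,fx=k,fy=k,interpolation=cv2.INTER_CUBIC)
o=np.zeros((600,800,3),np.uint8)
o[:,:400]=r(t,335,150,435,300,4);o[:,400:]=r(s,220,150,320,300,4)
cv2.imwrite('pics/m2.png',o)
E
```

```text
t5.10 pos [527.48 -45.96 103.34] ydeg 94.86 q [-0.11  0.46  1.92  0.    0.76 -1.77] F [ 0.1  0.5 -3.1] M [ 0.04 -0.05 -0.  ] w 59.7 g 30.0
```

View pics/m2.png

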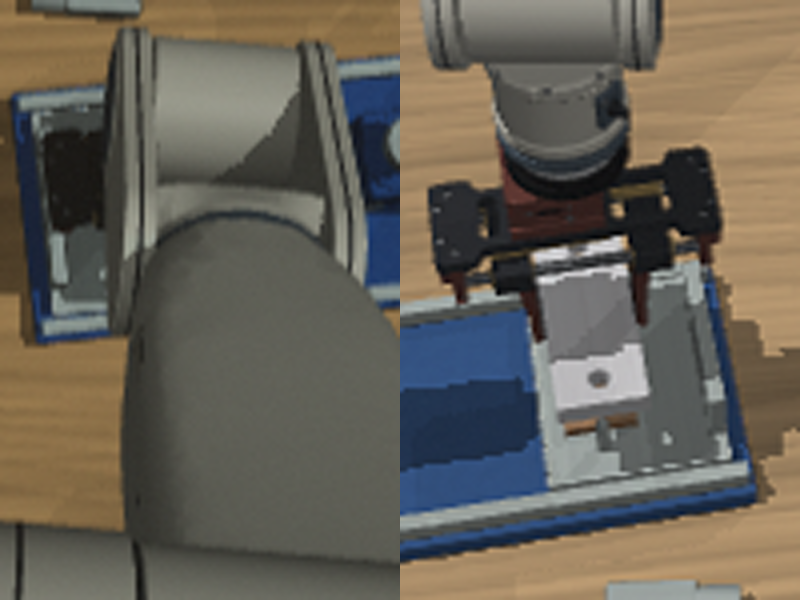

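The scene view shows the plate held over the tray with its near hole at scene (269.5,244.5) and the near pin at about (271,258). The arm blocks the top view. I'll locate the pins in the first pictures.

```bash
python3 - <<'E'
from h import *
np.set_printoptions(precision=2,suppress=True)
s=cv2.imread('pics/s.png');t=cv2.imread('pics/t.png')
a=np.radians(4.9);ux=np.array([np.cos(a),np.sin(a)])
c=np.array([527.7,-47.2])
def crop(im,n,k=10):
    out=[]
    for sg in(-1,1):
        P=[np.r_[c+sg*55*ux,z] for z in(34,66)];uv=proj(n,P);o=np.round(uv.mean(0)).astype(int)-[19,14]
        print(n,sg,uv.ravel(),'crop origin',o)
        g=cv2.resize(im[o[1]:o[1]+29,o[0]:o[0]+39],None,fx=k,fy=k,interpolation=cv2.INTER_NEAREST)
        for q,col in zip(uv,((255,0,0),(0,0,255))):
            p=np.round((q-o+.5)*k).astype(int);cv2.circle(g,tuple(map(int,p)),3,col,-1)
        out.append(g)
    return np.hstack(out)
cv2.imwrite('pics/p.png',np.vstack([crop(s,'scene'),crop(t,'top')]))
E
```

```text
scene -1 [265.72 228.75 264.81 222.02] crop origin [246 211]
scene 1 [270.95 260.8  270.1  254.33] crop origin [252 244]
top -1 [374.3  217.66 375.46 216.68] crop origin [356 203]
top 1 [369.91 182.86 370.96 181.09] crop origin [351 168]
```

View pics/p.png

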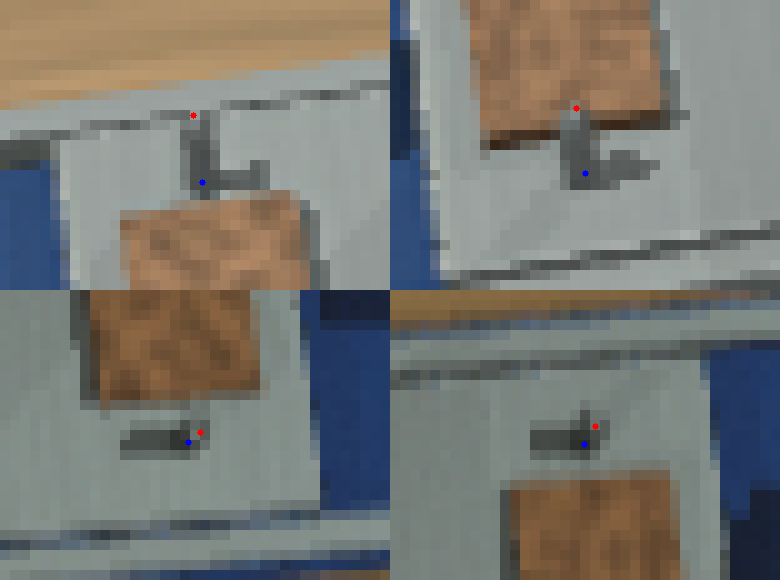

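The projected pins fall on the imaged pins to within about 0.5 px, so I keep the work centre at (527.7,-47.2). Next I check the plate's position in the grip.

```bash
python3 - <<'E'
from h import *
np.set_printoptions(precision=2,suppress=True)
def hole(im,u,v,r=4):
    g=cv2.cvtColor(im,cv2.COLOR_RGB2GRAY).astype(float);u0,v0=int(round(u)),int(round(v))
    p=g[v0-r:v0+r+1,u0-r:u0+r+1];w=np.clip(np.median(p)-15-p,0,None);y,x=np.mgrid[v0-r:v0+r+1,u0-r:u0+r+1]
    return np.array([(w*x).sum(),(w*y).sum()])/w.sum()
ld=lambda f:cv2.imread('pics/'+f)[:,:,::-1].copy()
s,t,s2=ld('s.png'),ld('t.png'),ld('s2.png')
# initial plate: top holes
for n,im,pts in(('top',t,[(252,198),(254.5,232.5)]),('scene',s,[(390,212),(401,243)])):
    H=[onz(n,hole(im,*p),16-(2 if n=='x' else 0))[:2] for p in pts];H=np.array(H)
    print(n,[hole(im,*p) for p in pts],H.ravel(),'mid',H.mean(0),'d',np.linalg.norm(H[0]-H[1]),'ang',np.degrees(np.arctan2(*(H[0]-H[1])[::-1])))
h=hole(s2,269.5,244.5);P=onz('scene',h,103.34+12.9)
a=np.radians(4.86);ux=np.array([np.cos(a),np.sin(a)])
print('now hole',h,P,'-> centre',P[:2]-55*ux,'predicted hole',np.array([527.5,-46])+55*ux, 'pixel', proj('scene',np.r_[np.array([527.5,-46])+55*ux,116.2]))
m=mask(s2,'plate',(240,205,285,260)); 
E
```

```text
top [array([252.01, 197.93]), array([254.43, 232.71])] [546.95 329.39 437.04 322.48] mid [492.   325.94] d 110.12714036227321 ang 3.59401311165931
scene [array([390.18, 212.35]), array([400.47, 242.25])] [439.51 321.16 549.78 327.77] mid [494.64 324.47] d 110.47052438616987 ang -176.57265011567847
now hole [269.18 244.27] [584.59 -41.35 116.24] -> centre [529.78 -46.01] predicted hole [582.3  -41.34] pixel [[269.14 243.55]]
```

Call:
apply_moves(targets=[{"tx":0,"ty":0,"tz":-0.01,"spin":0},{"tx":0,"ty":0,"tz":-0.02,"spin":0},{"tx":0,"ty":0,"tz":-0.028,"spin":0},{"tx":0,"ty":0,"tz":-0.033,"spin":0},{"tx":0,"ty":0,"tz":-0.036,"spin":0},{"tx":0,"ty":0,"tz":-0.038,"spin":0},{"tx":0,"ty":0,"tz":-0.039,"spin":0},{"tx":0,"ty":0,"tz":-0.039,"spin":0}])

```text
t: 6.0
ee_pos: [527.8, -47.1, 64.7]
orientation: [-0.131, 3.139, -0.0]
ft_force: [-0.3, -0.3, -3.6]
width: 59.8
grasp_force: 30.0
```

```bash
python3 - <<'E'
from h import *
st()
s=snap('scene','s3.png')
cv2.imwrite('pics/m3.png',cv2.resize(s[205:280,225:315,::-1],None,fx=8,fy=8,interpolation=cv2.INTER_NEAREST))
E
```

```text
t6.00 pos [527.82 -47.06  64.75] ydeg 94.78 q [-0.11  0.53  1.93  0.    0.68 -1.77] F [-0.3 -0.3 -3.6] M [ 0.06 -0.02 -0.03] w 59.8 g 30.0
```

The plate's underside is at about 62 mm, below the pin tips, and there is no contact force, so the pins are entering the holes.

Call:
apply_moves(targets=[{"tx":0,"ty":0,"tz":-0.002,"spin":0},{"tx":0,"ty":0,"tz":-0.004,"spin":0},{"tx":0,"ty":0,"tz":-0.006,"spin":0},{"tx":0,"ty":0,"tz":-0.008,"spin":0},{"tx":0,"ty":0,"tz":-0.009,"spin":0},{"tx":0,"ty":0,"tz":-0.01,"spin":0},{"tx":0,"ty":0,"tz":-0.011,"spin":0},{"tx":0,"ty":0,"tz":-0.011,"spin":0}])

```text
t: 6.85
ee_pos: [527.7, -47.0, 53.6]
orientation: [0.131, -3.139, 0.0]
ft_force: [-0.8, 0.2, -3.2]
width: 59.8
grasp_force: 30.0
```

```bash
python3 -c "
from h import *
st()"
```

```text
t6.85 pos [527.65 -47.01  53.57] ydeg 94.79 q [-0.11  0.55  1.93 -0.    0.66 -1.77] F [-0.8  0.2 -3.2] M [ 0.06  0.05 -0.07] w 59.8 g 30.0
```

Bottom is at about 50.5 mm. I continue in 1 mm rows.

Call:
apply_moves(targets=[{"tx":0,"ty":0,"tz":-0.001,"spin":0},{"tx":0,"ty":0,"tz":-0.002,"spin":0},{"tx":0,"ty":0,"tz":-0.003,"spin":0},{"tx":0,"ty":0,"tz":-0.004,"spin":0},{"tx":0,"ty":0,"tz":-0.005,"spin":0},{"tx":0,"ty":0,"tz":-0.006,"spin":0},{"tx":0,"ty":0,"tz":-0.007,"spin":0},{"tx":0,"ty":0,"tz":-0.007,"spin":0}])

```text
t: 7.65
ee_pos: [527.6, -47.0, 46.5]
orientation: [0.131, -3.139, -0.0]
ft_force: [1.0, 0.1, -2.7]
width: 59.8
grasp_force: 30.0
```

```bash
python3 -c "
from h import *
st()"
```

```text
t7.65 pos [527.6  -47.01  46.54] ydeg 94.79 q [-0.11  0.56  1.93 -0.    0.65 -1.77] F [ 1.   0.1 -2.7] M [ 0.01 -0.02  0.04] w 59.8 g 30.0
```

Call:
apply_moves(targets=[{"tx":0,"ty":0,"tz":-0.0005,"spin":0},{"tx":0,"ty":0,"tz":-0.001,"spin":0},{"tx":0,"ty":0,"tz":-0.0015,"spin":0},{"tx":0,"ty":0,"tz":-0.002,"spin":0},{"tx":0,"ty":0,"tz":-0.0025,"spin":0},{"tx":0,"ty":0,"tz":-0.003,"spin":0},{"tx":0,"ty":0,"tz":-0.0035,"spin":0},{"tx":0,"ty":0,"tz":-0.0035,"spin":0}])

```text
t: 8.45
ee_pos: [527.8, -47.0, 46.0]
orientation: [-0.131, 3.138, -0.0]
ft_force: [-10.4, 1.8, 31.2]
width: 59.7
grasp_force: 30.0
```

```bash
python3 -c "
from h import *
st()"
```

```text
t8.45 pos [527.83 -47.02  45.97] ydeg 94.79 q [-0.11  0.56  1.93 -0.    0.65 -1.77] F [-10.4   1.8  31.2] M [ 0.2   1.81 -0.01] w 59.7 g 30.0
```

Call:
apply_moves(targets=[{"tx":0,"ty":0,"tz":0.003,"spin":0},{"tx":0,"ty":0,"tz":0.003,"spin":0},{"tx":0,"ty":0,"tz":0.003,"spin":0},{"tx":0,"ty":0,"tz":0.003,"spin":0},{"tx":0,"ty":0,"tz":0.003,"spin":0},{"tx":0,"ty":0,"tz":0.003,"spin":0},{"tx":0,"ty":0,"tz":0.003,"spin":0},{"tx":0,"ty":0,"tz":0.003,"spin":0}], gripper=-1)

```text
t: 9.25
ee_pos: [527.7, -47.0, 46.1]
orientation: [0.131, -3.139, -0.0]
ft_force: [0.2, -0.4, -0.0]
width: 87.7
grasp_force: 0.0
```

Call:
apply_moves(targets=[{"tx":0,"ty":0,"tz":0.01,"spin":0},{"tx":0,"ty":0,"tz":0.04,"spin":0},{"tx":0,"ty":0,"tz":0.08,"spin":0},{"tx":0,"ty":0.03,"tz":0.11,"spin":0},{"tx":0,"ty":0.07,"tz":0.13,"spin":0},{"tx":0,"ty":0.11,"tz":0.13,"spin":0},{"tx":0,"ty":0.15,"tz":0.13,"spin":0},{"tx":0,"ty":0.18,"tz":0.13,"spin":0}])

```text
t: 10.05
ee_pos: [527.7, 135.1, 177.4]
orientation: [-0.132, 3.137, 0.001]
ft_force: [0.6, 0.3, -0.4]
width: 87.6
grasp_force: 0.0
```

```bash
python3 - <<'E'
from h import *
st()
s=snap('scene','s4.png');t=snap('top','t4.png')
r=lambda im,x0,y0,x1,y1,k:cv2.resize(im[y0:y1,x0:x1,::-1],None,fx=k,fy=k,interpolation=cv2.INTER_CUBIC)
cv2.imwrite('pics/m4.png',np.hstack([r(s,235,200,310,290,5),r(t,335,160,410,250,5)]))
E
```

```text
t10.05 pos [527.67 135.08 177.44] ydeg 94.83 q [ 0.23  0.36  1.84  0.    0.93 -1.43] F [ 0.6  0.3 -0.4] M [ 0.08 -0.   -0.03] w 87.6 g 0.0
```

View pics/m4.png

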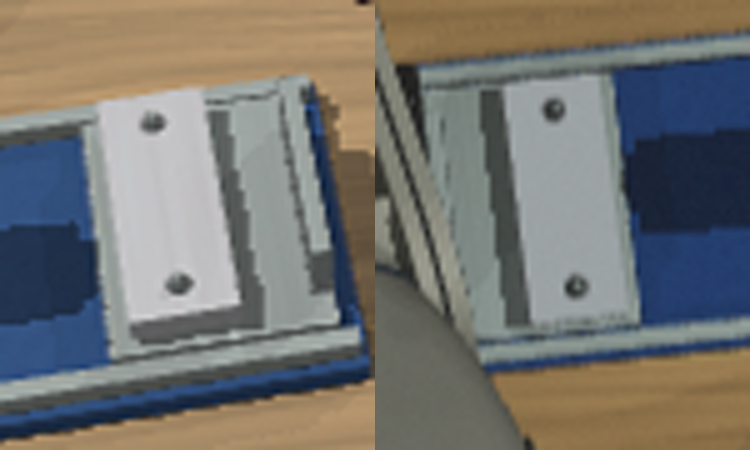

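The pins show in both holes (scene (265,224) and (271,257); top (371,182) and (375,217)) and the plate lies flat. Next I shut the fingers, turn the gripper 90° so its body clears the head, and push the lip.

Call:
apply_moves(targets=[{"tx":0,"ty":0,"tz":0,"spin":-8},{"tx":0,"ty":0,"tz":0,"spin":-16},{"tx":0,"ty":0,"tz":0,"spin":-24},{"tx":-0.002,"ty":-0.01,"tz":0,"spin":-32},{"tx":-0.004,"ty":-0.02,"tz":0,"spin":-40},{"tx":-0.006,"ty":-0.03,"tz":0,"spin":-48},{"tx":-0.008,"ty":-0.035,"tz":0,"spin":-56},{"tx":-0.01,"ty":-0.04,"tz":0,"spin":-64}], gripper=1)

```text
t: 10.95
ee_pos: [517.5, 91.6, 176.6]
orientation: [1.561, 2.726, -0.0]
ft_force: [0.1, 0.5, -0.4]
width: 27.1
grasp_force: 0.0
```

Call:
apply_moves(targets=[{"tx":0,"ty":0,"tz":-0.02,"spin":-8},{"tx":0,"ty":0,"tz":-0.04,"spin":-16},{"tx":0,"ty":0,"tz":-0.06,"spin":-24},{"tx":0,"ty":0,"tz":-0.08,"spin":-26},{"tx":0,"ty":0,"tz":-0.1,"spin":-26},{"tx":0,"ty":-0.005,"tz":-0.117,"spin":-26},{"tx":0,"ty":-0.01,"tz":-0.125,"spin":-26},{"tx":0,"ty":-0.018,"tz":-0.125,"spin":-26}])

```text
t: 11.75
ee_pos: [517.1, 74.1, 50.6]
orientation: [-2.126, -2.311, 0.002]
ft_force: [0.4, -0.9, -0.3]
width: 0.4
grasp_force: 0.0
```

```bash
python3 -c "
from h import *
st()
np.set_printoptions(precision=2,suppress=True)
# rotated axes, foot and handle info
ax=np.array([539.3,-207.9])
for n in('scene','top'):
    snap(n)
    for k in('foot_pad','crank_handle','work_top','tray_lip'):
        print(n,k,[(np.round(d['uv'],1).tolist(),round(d['score'],2)) for d in ctrl.pinpoint(k,n)][:2])
o,d=ray('scene',(205.5,245.6));s=((ax-o[:2])@d[:2])/(d[:2]@d[:2]);print(o+s*d)
"
```

```text
t11.75 pos [517.06  74.09  50.6 ] ydeg 4.78 q [ 0.12  0.55  1.95 -0.    0.65  0.04] F [ 0.4 -0.9 -0.3] M [-0.08  0.03  0.01] w 0.4 g 0.0
scene foot_pad [([205.4, 246.3], 0.64), ([282.8, 341.8], 0.21)]
scene crank_handle [([160.8, 200.8], 0.95), ([435.2, 282.3], 0.61)]
scene work_top [([372.5, 303.2], 0.58)]
scene tray_lip [([299.6, 234.8], 0.73)]
top foot_pad [([423.8, 190.6], 0.61)]
top crank_handle [([472.1, 189.6], 0.93), ([285.4, 144.6], 0.38)]
top work_top [([416.4, 197.6], 0.5)]
top tray_lip []
[ 540.61 -212.52   73.72]
```

Call:
apply_moves(targets=[{"tx":0.001,"ty":-0.01,"tz":0,"spin":0},{"tx":0.002,"ty":-0.02,"tz":0,"spin":0},{"tx":0.003,"ty":-0.03,"tz":0,"spin":0},{"tx":0.004,"ty":-0.045,"tz":0,"spin":0},{"tx":0.005,"ty":-0.06,"tz":0,"spin":0},{"tx":0.0065,"ty":-0.08,"tz":0,"spin":0},{"tx":0.0085,"ty":-0.1,"tz":0,"spin":0},{"tx":0.01,"ty":-0.115,"tz":0,"spin":0}])

```text
t: 13.05
ee_pos: [527.3, -41.7, 51.1]
orientation: [-2.128, -2.31, 0.001]
ft_force: [-1.3, 4.7, 3.1]
width: 0.4
grasp_force: 2.1
```

Call:
apply_moves(targets=[{"tx":0.001,"ty":-0.01,"tz":0,"spin":0},{"tx":0.002,"ty":-0.02,"tz":0,"spin":0},{"tx":0.0025,"ty":-0.03,"tz":0,"spin":0},{"tx":0.0033,"ty":-0.04,"tz":0,"spin":0},{"tx":0.004,"ty":-0.048,"tz":0,"spin":0},{"tx":0.0047,"ty":-0.056,"tz":0,"spin":0},{"tx":0.005,"ty":-0.06,"tz":0,"spin":0},{"tx":0.0052,"ty":-0.062,"tz":0,"spin":0}])

```text
t: 13.85
ee_pos: [532.9, -102.4, 51.1]
orientation: [-2.127, -2.312, 0.0]
ft_force: [-2.0, 3.9, -0.5]
width: 0.6
grasp_force: 1.5
```

```bash
python3 -c "
from h import *
st()"
```

```text
t13.85 pos [ 532.93 -102.42   51.08] ydeg 4.76 q [-0.21  0.56  1.9   0.    0.67 -0.29] F [-2.   3.9 -0.5] M [ 0.47  0.34 -0.07] w 0.6 g 1.5
```

Call:
apply_moves(targets=[{"tx":0.0002,"ty":-0.002,"tz":0,"spin":0},{"tx":0.0003,"ty":-0.004,"tz":0,"spin":0},{"tx":0.0005,"ty":-0.0055,"tz":0,"spin":0},{"tx":0.0006,"ty":-0.007,"tz":0,"spin":0},{"tx":0.0007,"ty":-0.008,"tz":0,"spin":0},{"tx":0.0008,"ty":-0.009,"tz":0,"spin":0},{"tx":0.0008,"ty":-0.01,"tz":0,"spin":0},{"tx":0.0009,"ty":-0.011,"tz":0,"spin":0}])

```text
t: 14.65
ee_pos: [533.7, -113.0, 51.1]
orientation: [-2.127, -2.312, 0.0]
ft_force: [-1.6, 3.1, -0.9]
width: 0.6
grasp_force: 1.5
```

```bash
python3 -c "
from h import *
st()"
```

```text
t14.65 pos [ 533.71 -113.04   51.1 ] ydeg 4.79 q [-0.23  0.57  1.9   0.    0.68 -0.31] F [-1.6  3.1 -0.9] M [ 0.48  0.37 -0.08] w 0.6 g 1.5
```

Call:
apply_moves(targets=[{"tx":0.0001,"ty":-0.001,"tz":0,"spin":0},{"tx":0.0002,"ty":-0.002,"tz":0,"spin":0},{"tx":0.0002,"ty":-0.003,"tz":0,"spin":0},{"tx":0.0003,"ty":-0.0035,"tz":0,"spin":0},{"tx":0.0003,"ty":-0.004,"tz":0,"spin":0},{"tx":0.0004,"ty":-0.0045,"tz":0,"spin":0},{"tx":0.0004,"ty":-0.005,"tz":0,"spin":0},{"tx":0.0004,"ty":-0.005,"tz":0,"spin":0}])

```text
t: 15.45
ee_pos: [533.8, -114.2, 51.2]
orientation: [-2.125, -2.307, -0.004]
ft_force: [0.2, 26.4, 3.5]
width: 0.9
grasp_force: 13.4
```

```bash
python3 -c "
from h import *
st()"
```

```text
t15.45 pos [ 533.76 -114.18   51.17] ydeg 4.70 q [-0.24  0.57  1.9   0.01  0.68 -0.32] F [ 0.2 26.4  3.5] M [ 4.37  0.01 -0.04] w 0.9 g 13.4
```

Tray is home against its stop (26 N at y −114). Now I back off, rise, and measure the handle and foot.

Call:
apply_moves(targets=[{"tx":0,"ty":0.01,"tz":0,"spin":0},{"tx":0,"ty":0.03,"tz":0.01,"spin":0},{"tx":0,"ty":0.06,"tz":0.04,"spin":0},{"tx":-0.01,"ty":0.08,"tz":0.08,"spin":0},{"tx":-0.04,"ty":0.09,"tz":0.12,"spin":8},{"tx":-0.07,"ty":0.1,"tz":0.155,"spin":16},{"tx":-0.095,"ty":0.105,"tz":0.195,"spin":24},{"tx":-0.12,"ty":0.11,"tz":0.235,"spin":32}])

```text
t: 16.25
ee_pos: [413.7, -8.1, 288.1]
orientation: [1.397, 2.811, 0.0]
ft_force: [0.9, 0.4, 0.6]
width: 0.6
grasp_force: 0.0
```

```bash
python3 - <<'E'
from h import *
np.set_printoptions(precision=1,suppress=True)
st()
S=snap('scene','s5.png');T=snap('top','t5.png')
for n in('scene','top'):
    for k in('crank_handle','foot_pad','press','work_top'):
        print(n,k,[(np.round(d['uv'],1).tolist(),round(d['score'],2)) for d in ctrl.pinpoint(k,n)][:2])
for a,b in(([162.1,199.6],[471.6,190.0]),([160.8,200.8],[472.1,189.6])):print(tri(a,b))
def c(im,n):
    h=cv2.cvtColor(im,cv2.COLOR_RGB2HSV).astype(int)
    u,v=proj(n,[[519,-286,255]])[0].astype(int);m=np.zeros(h.shape[:2],bool)
    m[v-10:v+11,u-9:u+9]=((h[...,0]<18)&(h[...,1]>75))[v-10:v+11,u-9:u+9]
    ct=cv2.findContours(m.astype(np.uint8),cv2.RETR_EXTERNAL,cv2.CHAIN_APPROX_NONE)[0]
    print(n,(u,v),m.sum(),cen(m))
c(T,'top');print(onz('top',(471.75-.4,189.5-.4),276),proj('top',[[520,-286,251],[520,-286,276],[541,-208,226]]),proj('scene',[[541,-208,226],[541,-208,75],[541,-208,59]]))
r=lambda im,x0,y0,x1,y1,k:cv2.resize(im[y0:y1,x0:x1,::-1],None,fx=k,fy=k,interpolation=cv2.INTER_CUBIC)
cv2.imwrite('pics/m5.png',np.vstack([r(S,145,185,275,280,6)[:540],]))
E
```

```text
t16.25 pos [413.7  -8.1 288.1] ydeg 37.14 q [-0.1  0.   2.  -0.   1.1 -0.7] F [0.9 0.4 0.6] M [-0. -0. -0.] w 0.6 g 0.0
scene crank_handle [([162.6, 201.2], 0.91)]
scene foot_pad [([204.5, 243.5], 0.63)]
scene press [([212.1, 256.1], 0.86)]
scene work_top []
top crank_handle [([469.7, 187.8], 0.86)]
top foot_pad [([424.8, 188.9], 0.55), ([359.0, 118.3], 0.26)]
top press [([417.7, 196.4], 0.93)]
top work_top []
(array([ 519.9, -285.7,  251.5]), np.float64(0.9673748390419563))
(array([ 521.3, -288.6,  248.9]), np.float64(0.08444730287995528))
top (np.int64(471), np.int64(190)) 56 [471.6 193.4]
[ 518.7 -277.7  276. ] [[471.4 190. ]
 [474.5 188.5]
 [439.  184.4]] [[196.3 210.2]
 [207.1 245.3]
 [208.2 248.6]]
```

View pics/m5.png

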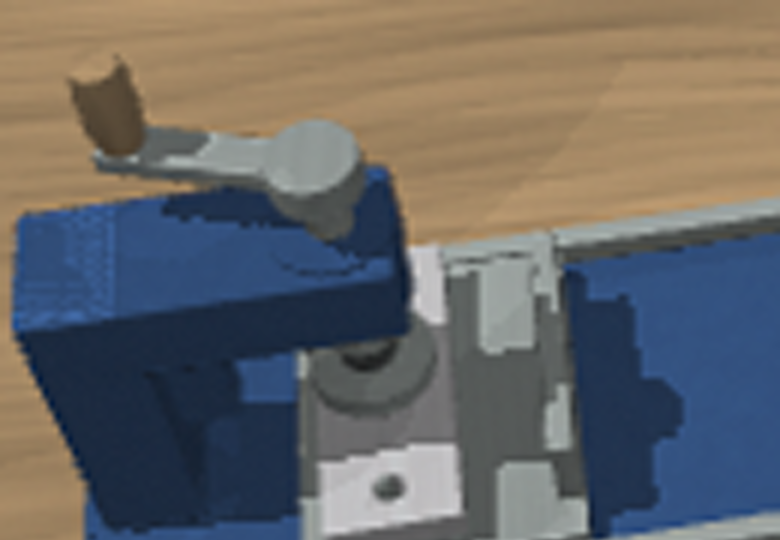

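The plate sits under the foot with the near pin showing in its hole at scene (209,266). The foot disc is around (206,246), and the handle runs from (165,210) to (161,195). Now I compute the foot height from the rim.

```bash
python3 - <<'E'
from h import *
np.set_printoptions(precision=1,suppress=True)
ax=np.array([540.5,-208]);th=np.linspace(0,2*np.pi,73)
for z in(66,70,74,78,82):
    c=proj('scene',np.c_[ax[0]+28*np.cos(th),ax[1]+28*np.sin(th),np.full(73,z)])
    print(z,'L%.1f R%.1f bottom %.1f'%(c[:,0].min(),c[:,0].max(),c[:,1].max()),c[c[:,1].argmax()],'x6 crop',(c[:,1].max()+.5-185)*6)
# near plate hole check in scene: expected at press x+55, z=59 / 57
a=np.radians(4.8);u=np.array([np.cos(a),np.sin(a)])
print(proj('scene',[np.r_[ax+55*u,59],np.r_[ax+55*u,63]]),'crop hole seen',[145+388/6-.5,185+487/6-.5])
# plate near-edge corners seen
im=cv2.imread('pics/s5.png');print(cv2.cvtColor(im,cv2.COLOR_BGR2GRAY)[238:262,206])
E
```

```text
66 L197.1 R218.2 bottom 255.8 [206.4 255.8] x6 crop 427.83029734541685
70 L196.9 R218.0 bottom 255.0 [206.2 255. ] x6 crop 422.87075949860105
74 L196.6 R217.8 bottom 254.1 [205.9 254.1] x6 crop 417.8867774112322
78 L196.3 R217.5 bottom 253.3 [205.6 253.3] x6 crop 412.8781699181298
82 L196.0 R217.3 bottom 252.5 [205.4 252.5] x6 crop 407.84475405943925
[[209.3 265.6]
 [209.  264.8]] crop hole seen [209.16666666666669, 265.6666666666667]
[ 40  40  38  48  80  83  41  36  39  87  92  99  97  98  75  74  90 106
 107 106 106 104  98 182]
```

Call:
apply_moves(targets=[{"tx":0.013,"ty":-0.035,"tz":0.012,"spin":8},{"tx":0.026,"ty":-0.07,"tz":0.012,"spin":16},{"tx":0.04,"ty":-0.105,"tz":0.012,"spin":24},{"tx":0.053,"ty":-0.14,"tz":0.012,"spin":32},{"tx":0.067,"ty":-0.175,"tz":0.012,"spin":40},{"tx":0.08,"ty":-0.21,"tz":0.012,"spin":48},{"tx":0.093,"ty":-0.245,"tz":0.012,"spin":56},{"tx":0.1066,"ty":-0.2772,"tz":0.012,"spin":63}], gripper=-1)

```text
t: 17.55
ee_pos: [521.0, -287.1, 296.7]
orientation: [0.275, -3.128, -0.002]
ft_force: [-0.7, 0.6, 0.7]
width: 61.0
grasp_force: 0.0
```

Call:
apply_moves(targets=[{"tx":0,"ty":0,"tz":0,"spin":0},{"tx":0,"ty":0,"tz":0,"spin":0},{"tx":0,"ty":0,"tz":-0.01,"spin":0},{"tx":0,"ty":0,"tz":-0.025,"spin":0},{"tx":0,"ty":0,"tz":-0.04,"spin":0},{"tx":0,"ty":0,"tz":-0.055,"spin":0},{"tx":0,"ty":0,"tz":-0.062,"spin":0},{"tx":0,"ty":0,"tz":-0.062,"spin":0}])

```text
t: 18.35
ee_pos: [520.1, -284.6, 234.5]
orientation: [0.268, -3.128, -0.003]
ft_force: [-0.4, -0.1, -0.2]
width: 88.0
grasp_force: 0.0
```

```bash
python3 - <<'E'
from h import *
st()
S=snap('scene','s6.png')
cv2.imwrite('pics/m6.png',cv2.resize(S[120:280,120:250,::-1],None,fx=3.7,fy=3.7,interpolation=cv2.INTER_CUBIC))
E
```

```text
t18.35 pos [ 520.05 -284.62  234.47] ydeg 99.79 q [-0.52  0.36  1.69 -0.    1.09 -2.26] F [-0.4 -0.1 -0.2] M [ 0.02 -0.04 -0.  ] w 88.0 g 0.0
```

View pics/m6.png

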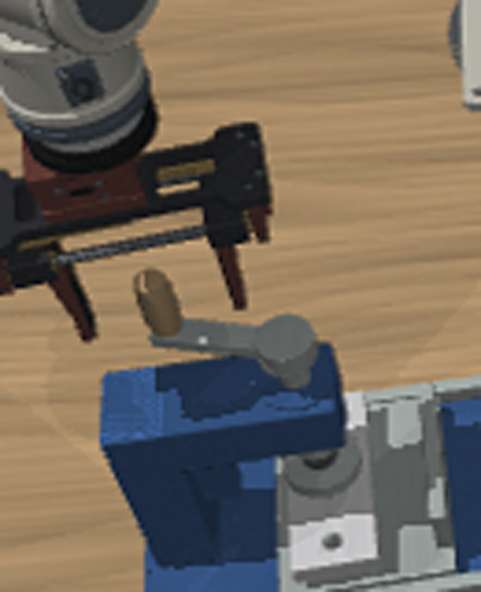

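The handle stands between the fingers (scene (163,201); finger tips at (144,210) and (185,202)). Closing on it.

Call:
apply_moves(targets=[{"tx":0,"ty":0,"tz":0,"spin":0},{"tx":0,"ty":0,"tz":0,"spin":0},{"tx":0,"ty":0,"tz":0,"spin":0},{"tx":0,"ty":0,"tz":0,"spin":0},{"tx":0,"ty":0,"tz":0,"spin":0},{"tx":0,"ty":0,"tz":0,"spin":0},{"tx":0,"ty":0,"tz":0,"spin":0},{"tx":0,"ty":0,"tz":0,"spin":0}], gripper=1)

```text
t: 19.2
ee_pos: [520.8, -285.2, 236.1]
orientation: [0.268, -3.13, -0.0]
ft_force: [-0.2, -0.1, -1.1]
width: 27.3
grasp_force: 0.0
```

```bash
python3 - <<'E'
from h import *
st()
np.set_printoptions(precision=4,suppress=True)
# circle plan around axis from handle angle p0, steps of 8 deg clockwise, dz
ax=np.array([540.8,-208.]);r=80
for p0 in(-105,):
  for k in range(1,9):
    a=np.radians(p0);b=np.radians(p0-8*k);print(k,(r*np.array([np.cos(b)-np.cos(a),np.sin(b)-np.sin(a)])/1e3),-4.77e-3*np.radians(8*k))
E
```

```text
t19.20 pos [ 520.77 -285.21  236.14] ydeg 99.79 q [-0.52  0.36  1.69 -0.    1.09 -2.26] F [-0.2 -0.1 -1.1] M [ 0.04  0.04 -0.04] w 27.3 g 0.0
1 [-0.0106  0.0036] -0.0006660176425610361
2 [-0.0205  0.0087] -0.0013320352851220723
3 [-0.0296  0.0151] -0.0019980529276831084
4 [-0.0378  0.0227] -0.0026640705702441446
5 [-0.0448  0.0314] -0.0033300882128051807
6 [-0.0506  0.041 ] -0.003996105855366217
7 [-0.0549  0.0512] -0.004662123497927253
8 [-0.0578  0.062 ] -0.005328141140488289
```

Call:
apply_moves(targets=[{"tx":0,"ty":0,"tz":0,"spin":0},{"tx":0,"ty":0,"tz":0,"spin":0},{"tx":0,"ty":0,"tz":0,"spin":0},{"tx":0,"ty":0,"tz":0,"spin":0},{"tx":-0.0026,"ty":0.0007,"tz":-0.0002,"spin":-2},{"tx":-0.0053,"ty":0.0016,"tz":-0.0003,"spin":-4},{"tx":-0.0106,"ty":0.0036,"tz":-0.0007,"spin":-8},{"tx":-0.0106,"ty":0.0036,"tz":-0.0007,"spin":-8}])

```text
t: 20.0
ee_pos: [509.7, -282.6, 235.5]
orientation: [0.046, -3.141, 0.003]
ft_force: [-1.3, -4.8, -0.9]
width: 23.0
grasp_force: 30.0
```

```bash
python3 -c "
from h import *
st()
p=np.array([520.8-540.8,-285.2+208]);a0=-104.5+0
import math
for p0 in(-112.5,-176.5,-240.5,-304.5):
  for k in range(1,9):
    a=np.radians(p0);b=np.radians(p0-8*k);print(p0,k,np.round(80*np.array([np.cos(b)-np.cos(a),np.sin(b)-np.sin(a)])/1e3,4))
"
```

```text
t20.00 pos [ 509.67 -282.63  235.48] ydeg 91.66 q [-0.53  0.35  1.71 -0.    1.08 -2.12] F [-1.3 -4.8 -0.9] M [-0.77  0.32 -0.23] w 23.0 g 30.0
-112.5 1 [-0.01   0.005]
-112.5 2 [-0.0192  0.0113]
-112.5 3 [-0.0274  0.0188]
-112.5 4 [-0.0345  0.0275]
-112.5 5 [-0.0403  0.037 ]
-112.5 6 [-0.0448  0.0472]
-112.5 7 [-0.0478  0.058 ]
-112.5 8 [-0.0492  0.069 ]
-176.5 1 [0.0001 0.0112]
-176.5 2 [0.0017 0.0222]
-176.5 3 [0.0049 0.0329]
-176.5 4 [0.0095 0.0431]
-176.5 5 [0.0155 0.0525]
-176.5 6 [0.0228 0.061 ]
-176.5 7 [0.0311 0.0684]
-176.5 8 [0.0405 0.0745]
-240.5 1 [0.0101 0.0048]
-240.5 2 [0.0207 0.0082]
-240.5 3 [0.0317 0.01  ]
-240.5 4 [0.0429 0.0103]
-240.5 5 [0.054 0.009]
-240.5 6 [0.0648 0.0062]
-240.5 7 [0.0751 0.002 ]
-240.5 8 [ 0.0847 -0.0037]
-304.5 1 [ 0.0087 -0.0069]
-304.5 2 [ 0.0164 -0.015 ]
-304.5 3 [ 0.0229 -0.0241]
-304.5 4 [ 0.0281 -0.034 ]
-304.5 5 [ 0.0318 -0.0446]
-304.5 6 [ 0.034  -0.0555]
-304.5 7 [ 0.0347 -0.0666]
-304.5 8 [ 0.0338 -0.0778]
```

Call:
apply_moves(targets=[{"tx":-0.01,"ty":0.005,"tz":-0.0007,"spin":-8},{"tx":-0.0192,"ty":0.0113,"tz":-0.0013,"spin":-16},{"tx":-0.0274,"ty":0.0188,"tz":-0.002,"spin":-24},{"tx":-0.0345,"ty":0.0275,"tz":-0.0027,"spin":-32},{"tx":-0.0403,"ty":0.037,"tz":-0.0033,"spin":-40},{"tx":-0.0448,"ty":0.0472,"tz":-0.004,"spin":-48},{"tx":-0.0478,"ty":0.058,"tz":-0.0047,"spin":-56},{"tx":-0.0492,"ty":0.069,"tz":-0.0053,"spin":-64}])

```text
t: 20.8
ee_pos: [460.6, -213.3, 230.1]
orientation: [1.631, 2.684, -0.003]
ft_force: [2.0, -6.9, -4.9]
width: 23.4
grasp_force: 30.0
```

```bash
cat >> h.py <<'E'
AX=np.array([540.8,-208.])
def ang(extra=''):
    p=np.array(ctrl.get_obs()['ee_pos'])[:2]-AX; print('r %.1f ang %.1f'%(np.hypot(*p),np.degrees(np.arctan2(p[1],p[0]))))
def foot(f):
    S=snap('scene',f); ref=cv2.imread('pics/s5.png')
    g=lambda im:cv2.cvtColor(im,cv2.COLOR_BGR2GRAY)
    a=cv2.resize(g(ref)[242:260,194:220],None,fx=10,fy=10,interpolation=cv2.INTER_CUBIC);return S
E
python3 -c "
from h import *
st();ang();snap('scene','s7.png')
print([(np.round(d['uv'],1).tolist(),round(d['score'],2)) for d in ctrl.pinpoint('foot_pad','scene')][:2])
g=lambda f:cv2.cvtColor(cv2.imread('pics/'+f),cv2.COLOR_BGR2GRAY)
for f in('s5.png','s6.png','s7.png'):
    print(f);print(g(f)[246:260,203:209].mean(1).round(0))
"
```

```text
t20.80 pos [ 460.64 -213.35  230.13] ydeg 27.43 q [-0.46  0.24  1.88 -0.    1.02 -0.93] F [ 2.  -6.9 -4.9] M [-1.02 -0.29 -0.23] w 23.4 g 30.0
r 80.3 ang -176.2
[([204.1, 248.1], 0.54)]
s5.png
[ 51.  90.  93.  95.  93.  93.  74.  74.  89. 106. 106. 105. 106. 103.]
s6.png
[ 52.  92.  96.  98.  96.  96.  77.  76.  92. 109. 109. 109. 109. 107.]
s7.png
[ 39.  43.  82.  93.  95.  95.  94.  83.  74.  86. 108. 108. 107. 105.]
```

Call:
apply_moves(targets=[{"tx":0.0001,"ty":0.0112,"tz":-0.0007,"spin":-8},{"tx":0.0017,"ty":0.0222,"tz":-0.0013,"spin":-16},{"tx":0.0049,"ty":0.0329,"tz":-0.002,"spin":-24},{"tx":0.0095,"ty":0.0431,"tz":-0.0027,"spin":-32},{"tx":0.0155,"ty":0.0525,"tz":-0.0033,"spin":-40},{"tx":0.0228,"ty":0.061,"tz":-0.004,"spin":-48},{"tx":0.0311,"ty":0.0684,"tz":-0.0047,"spin":-56},{"tx":0.0405,"ty":0.0745,"tz":-0.0053,"spin":-64}])

```text
t: 21.7
ee_pos: [501.6, -139.2, 224.7]
orientation: [2.801, 1.419, -0.003]
ft_force: [-0.8, -9.2, -4.5]
width: 23.4
grasp_force: 30.0
```

```bash
cat >> h.py <<'E'
def edge(f):
    p=cv2.cvtColor(cv2.imread('pics/'+f),cv2.COLOR_BGR2GRAY)[246:262,203:209].mean(1); print(f,p.round(0))
E
python3 -c "
from h import *
st();ang();snap('scene','s8.png');edge('s8.png')
snap('scene');print([(np.round(d['uv'],1).tolist(),round(d['score'],2)) for d in ctrl.pinpoint('foot_pad','scene')][:2])
"
```

```text
t21.70 pos [ 501.55 -139.17  224.75] ydeg -36.27 q [-0.29  0.27  1.86 -0.    1.02  0.34] F [-0.8 -9.2 -4.5] M [-1.64  0.22 -0.15] w 23.4 g 30.0
r 79.2 ang 119.7
s8.png [ 66.  39.  44.  79.  92.  96.  96.  95.  88.  75.  82. 109. 109. 106.
 120. 190.]
[([207.8, 246.4], 0.73)]
```

Call:
apply_moves(targets=[{"tx":0.0101,"ty":0.0048,"tz":-0.0007,"spin":-8},{"tx":0.0207,"ty":0.0082,"tz":-0.0013,"spin":-16},{"tx":0.0317,"ty":0.01,"tz":-0.002,"spin":-24},{"tx":0.0317,"ty":0.01,"tz":-0.002,"spin":-24},{"tx":0.0317,"ty":0.01,"tz":-0.002,"spin":-24},{"tx":0.0317,"ty":0.01,"tz":-0.002,"spin":-24},{"tx":0.0317,"ty":0.01,"tz":-0.002,"spin":-24},{"tx":0.0317,"ty":0.01,"tz":-0.002,"spin":-24}])

```text
t: 22.65
ee_pos: [533.6, -129.5, 222.7]
orientation: [3.033, 0.813, -0.0]
ft_force: [1.0, -5.7, -3.0]
width: 23.5
grasp_force: 30.0
```

```bash
python3 -c "
from h import *
st();ang();snap('scene','s9.png');edge('s9.png')
for p0 in(-264.5,-280.5,-296.5,-312.5):
  for k in range(1,5):
    a=np.radians(p0);b=np.radians(p0-4*k);print(p0,4*k,np.round(80*np.array([np.cos(b)-np.cos(a),np.sin(b)-np.sin(a)])/1e3,4))
"
```

```text
t22.65 pos [ 533.58 -129.49  222.73] ydeg -59.99 q [-0.26  0.31  1.8  -0.    1.03  0.79] F [ 1.  -5.7 -3. ] M [-0.97 -0.02 -0.34] w 23.5 g 30.0
r 78.8 ang 95.3
s9.png [ 77.  46.  40.  61.  90.  94.  95.  93.  97.  77.  76.  91. 108. 106.
 122. 194.]
-264.5 4 [0.0056 0.0003]
-264.5 8 [0.0112 0.0003]
-264.5 12 [ 0.0167 -0.0001]
-264.5 16 [ 0.0222 -0.001 ]
-280.5 4 [ 0.0055 -0.0012]
-280.5 8 [ 0.0108 -0.0028]
-280.5 12 [ 0.016  -0.0048]
-280.5 16 [ 0.0211 -0.0071]
-296.5 4 [ 0.0049 -0.0027]
-296.5 8 [ 0.0096 -0.0057]
-296.5 12 [ 0.0141 -0.009 ]
-296.5 16 [ 0.0184 -0.0126]
-312.5 4 [ 0.004  -0.0039]
-312.5 8 [ 0.0077 -0.0081]
-312.5 12 [ 0.0111 -0.0125]
-312.5 16 [ 0.0142 -0.0172]
```

Call:
apply_moves(targets=[{"tx":0.0056,"ty":0.0003,"tz":-0.0003,"spin":-4},{"tx":0.0112,"ty":0.0003,"tz":-0.0007,"spin":-8},{"tx":0.0167,"ty":-0.0001,"tz":-0.001,"spin":-12},{"tx":0.0222,"ty":-0.001,"tz":-0.0013,"spin":-16},{"tx":0.0222,"ty":-0.001,"tz":-0.0013,"spin":-16},{"tx":0.0222,"ty":-0.001,"tz":-0.0013,"spin":-16},{"tx":0.0222,"ty":-0.001,"tz":-0.0013,"spin":-16},{"tx":0.0222,"ty":-0.001,"tz":-0.0013,"spin":-16}])

```text
t: 23.5
ee_pos: [555.4, -130.6, 221.4]
orientation: [3.116, 0.383, -0.001]
ft_force: [-0.9, -5.6, -1.9]
width: 23.1
grasp_force: 30.0
```

```bash
python3 -c "
from h import *
st();ang();snap('scene','s10.png');edge('s10.png')
"
```

```text
t23.50 pos [ 555.41 -130.65  221.41] ydeg -75.98 q [-0.25  0.35  1.75 -0.    1.04  1.08] F [-0.9 -5.6 -1.9] M [-1.06  0.17 -0.26] w 23.1 g 30.0
r 78.7 ang 79.3
s10.png [ 80.  56.  41.  50.  91.  94.  96.  95.  96.  75.  74.  92. 109. 106.
 122. 195.]
```

Call:
apply_moves(targets=[{"tx":0.0055,"ty":-0.0012,"tz":-0.0003,"spin":-4},{"tx":0.0108,"ty":-0.0028,"tz":-0.0007,"spin":-8},{"tx":0.016,"ty":-0.0048,"tz":-0.001,"spin":-12},{"tx":0.0211,"ty":-0.0071,"tz":-0.0013,"spin":-16},{"tx":0.0211,"ty":-0.0071,"tz":-0.0013,"spin":-16},{"tx":0.0211,"ty":-0.0071,"tz":-0.0013,"spin":-16},{"tx":0.0211,"ty":-0.0071,"tz":-0.0013,"spin":-16},{"tx":0.0211,"ty":-0.0071,"tz":-0.0013,"spin":-16}])

```text
t: 24.35
ee_pos: [576.2, -137.7, 220.1]
orientation: [3.139, -0.054, -0.001]
ft_force: [-1.2, -6.9, -1.1]
width: 23.4
grasp_force: 30.0
```

```bash
python3 -c "
from h import *
st();ang();snap('scene','s11.png');edge('s11.png')
"
```

```text
t24.35 pos [ 576.24 -137.74  220.11] ydeg -91.97 q [-0.25  0.38  1.71 -0.    1.06  1.35] F [-1.2 -6.9 -1.1] M [-1.04  0.38 -0.18] w 23.4 g 30.0
r 78.7 ang 63.2
s11.png [ 80.  68.  43.  50.  91.  94.  96.  95.  96.  75.  74.  92. 109. 107.
 123. 195.]
```

Call:
apply_moves(targets=[{"tx":0.0049,"ty":-0.0027,"tz":-0.0003,"spin":-4},{"tx":0.0096,"ty":-0.0057,"tz":-0.0007,"spin":-8},{"tx":0.0141,"ty":-0.009,"tz":-0.001,"spin":-12},{"tx":0.0184,"ty":-0.0126,"tz":-0.0013,"spin":-16},{"tx":0.0184,"ty":-0.0126,"tz":-0.0013,"spin":-16},{"tx":0.0184,"ty":-0.0126,"tz":-0.0013,"spin":-16},{"tx":0.0184,"ty":-0.0126,"tz":-0.0013,"spin":-16},{"tx":0.0184,"ty":-0.0126,"tz":-0.0013,"spin":-16}])

```text
t: 25.2
ee_pos: [594.3, -150.3, 218.8]
orientation: [3.101, -0.49, -0.002]
ft_force: [-3.2, -5.7, -0.2]
width: 23.1
grasp_force: 30.0
```

```bash
python3 -c "
from h import *
st();ang();snap('scene','s12.png');edge('s12.png')
"
```

```text
t25.20 pos [ 594.3  -150.27  218.76] ydeg -107.97 q [-0.27  0.41  1.66 -0.    1.07  1.62] F [-3.2 -5.7 -0.2] M [-0.93  0.52 -0.12] w 23.1 g 30.0
r 78.7 ang 47.2
s12.png [ 80.  76.  45.  50.  91.  94.  96.  95.  95.  76.  75.  92. 110. 107.
 123. 196.]
```

```bash
python3 - <<'E'
from h import *
g=lambda f:cv2.cvtColor(cv2.imread('pics/'+f),cv2.COLOR_BGR2GRAY).astype(float)
A={'s5':-104.5,'s6':-104.5,'s7':-176.2,'s8':-240.3,'s9':-264.7,'s10':-280.7,'s11':-296.8,'s12':-312.8}
for roi in((252,260,196,218),(251,260,199,214),(249,260,196,218)):
    r0,r1,c0,c1=roi;print(roi,[(k,A[k],round(g(k+'.png')[r0:r1,c0:c1].sum())) for k in A])
ref=g('s12.png')
print([(k,round(np.abs(g(k+'.png')-ref)[250:260,196:219].sum())) for k in A])
E
```

```text
(252, 260, 196, 218) [('s5', -104.5, 18164), ('s6', -104.5, 18766), ('s7', -176.2, 17961), ('s8', -240.3, 17855), ('s9', -264.7, 17630), ('s10', -280.7, 17604), ('s11', -296.8, 17654), ('s12', -312.8, 17727)]
(251, 260, 199, 214) [('s5', -104.5, 13230), ('s6', -104.5, 13669), ('s7', -176.2, 13178), ('s8', -240.3, 13145), ('s9', -264.7, 12974), ('s10', -280.7, 12942), ('s11', -296.8, 12980), ('s12', -312.8, 13029)]
(249, 260, 196, 218) [('s5', -104.5, 24162), ('s6', -104.5, 24958), ('s7', -176.2, 24029), ('s8', -240.3, 23931), ('s9', -264.7, 23555), ('s10', -280.7, 23485), ('s11', -296.8, 23561), ('s12', -312.8, 23659)]
[('s5', 2829), ('s6', 2626), ('s7', 2093), ('s8', 964), ('s9', 558), ('s10', 229), ('s11', 150), ('s12', 0)]
```

```bash
python3 - <<'E'
from h import *
g=lambda f:cv2.cvtColor(cv2.imread('pics/'+f+'.png'),cv2.COLOR_BGR2GRAY).astype(float)
for r0,r1,c0,c1 in((249,260,196,219),(251,260,196,219),(253,260,198,217)):
    def n(k):
        im=g(k);return (im/np.median(im[257:262,204:214]))[r0:r1,c0:c1]
    ref=(n('s12')+n('s11'))/2
    for b in('s7','s8'):
        D=n(b)-ref
        print((r0,c0),b,{k:round(((n(k)-ref)*D).sum()/(D*D).sum(),3) for k in('s7','s8','s9','s10','s11','s12')},'L1',{k:round(np.abs(n(k)-ref).sum()/np.abs(D).sum(),3) for k in('s8','s9','s10','s11','s12')})
E
```

```text
(249, 196) s7 {'s7': np.float64(1.0), 's8': np.float64(0.452), 's9': np.float64(0.116), 's10': np.float64(-0.003), 's11': np.float64(-0.003), 's12': np.float64(0.003)} L1 {'s8': np.float64(0.484), 's9': np.float64(0.249), 's10': np.float64(0.071), 's11': np.float64(0.034), 's12': np.float64(0.034)}
(249, 196) s8 {'s7': np.float64(1.426), 's8': np.float64(1.0), 's9': np.float64(0.299), 's10': np.float64(0.005), 's11': np.float64(0.0), 's12': np.float64(-0.0)} L1 {'s8': np.float64(1.0), 's9': np.float64(0.515), 's10': np.float64(0.147), 's11': np.float64(0.069), 's12': np.float64(0.069)}
(251, 196) s7 {'s7': np.float64(1.0), 's8': np.float64(0.39), 's9': np.float64(0.081), 's10': np.float64(-0.006), 's11': np.float64(-0.004), 's12': np.float64(0.004)} L1 {'s8': np.float64(0.457), 's9': np.float64(0.259), 's10': np.float64(0.077), 's11': np.float64(0.036), 's12': np.float64(0.036)}
(251, 196) s8 {'s7': np.float64(1.374), 's8': np.float64(1.0), 's9': np.float64(0.287), 's10': np.float64(0.011), 's11': np.float64(0.001), 's12': np.float64(-0.001)} L1 {'s8': np.float64(1.0), 's9': np.float64(0.567), 's10': np.float64(0.169), 's11': np.float64(0.078), 's12': np.float64(0.078)}
(253, 198) s7 {'s7': np.float64(1.0), 's8': np.float64(0.401), 's9': np.float64(0.085), 's10': np.float64(-0.007), 's11': np.float64(-0.004), 's12': np.float64(0.004)} L1 {'s8': np.float64(0.457), 's9': np.float64(0.244), 's10': np.float64(0.066), 's11': np.float64(0.03), 's12': np.float64(0.03)}
(253, 198) s8 {'s7': np.float64(1.388), 's8': np.float64(1.0), 's9': np.float64(0.262), 's10': np.float64(0.009), 's11': np.float64(0.0), 's12': np.float64(-0.0)} L1 {'s8': np.float64(1.0), 's9': np.float64(0.534), 's10': np.float64(0.145), 's11': np.float64(0.066), 's12': np.float64(0.066)}
```

The foot's rim stopped moving between the pictures at −265° and −281°, so contact was at about −277°. The crank is now at −313°, so it needs 54° more.

Call:
apply_moves(targets=[{"tx":0.0076,"ty":-0.0081,"tz":-0.0007,"spin":-7},{"tx":0.0141,"ty":-0.0173,"tz":-0.0013,"spin":-14},{"tx":0.0192,"ty":-0.0272,"tz":-0.002,"spin":-21},{"tx":0.0229,"ty":-0.0377,"tz":-0.0027,"spin":-28},{"tx":0.025,"ty":-0.0487,"tz":-0.0033,"spin":-35},{"tx":0.0256,"ty":-0.0598,"tz":-0.004,"spin":-41},{"tx":0.0251,"ty":-0.0682,"tz":-0.0045,"spin":-46},{"tx":0.0251,"ty":-0.0682,"tz":-0.0045,"spin":-46}])

```text
t: 26.05
ee_pos: [620.2, -216.9, 214.4]
orientation: [-2.66, 1.668, 0.002]
ft_force: [0.6, 2.6, -0.4]
width: 23.3
grasp_force: 30.0
```

```bash
python3 -c "
from h import *
st();ang()"
```

```text
t26.05 pos [ 620.16 -216.86  214.39] ydeg -154.18 q [-0.36  0.48  1.56  0.    1.1   2.33] F [ 0.6  2.6 -0.4] M [ 0.47  0.   -0.44] w 23.3 g 30.0
r 79.8 ang -6.4
```

Call:
apply_moves(targets=[{"tx":0,"ty":0,"tz":0,"spin":0},{"tx":0,"ty":0,"tz":0,"spin":0},{"tx":0,"ty":0,"tz":0,"spin":0},{"tx":0,"ty":0,"tz":0,"spin":0},{"tx":0,"ty":0,"tz":0,"spin":0},{"tx":0,"ty":0,"tz":0,"spin":0},{"tx":0,"ty":0,"tz":0,"spin":0},{"tx":0,"ty":0,"tz":0,"spin":0}], gripper=-1)

```text
t: 26.85
ee_pos: [620.0, -217.0, 214.5]
orientation: [2.661, -1.67, 0.0]
ft_force: [0.3, 0.3, 0.1]
width: 83.5
grasp_force: 0.0
```

Call:
apply_moves(targets=[{"tx":0,"ty":0,"tz":0.02,"spin":0},{"tx":0,"ty":0,"tz":0.05,"spin":0},{"tx":0,"ty":0,"tz":0.09,"spin":0},{"tx":-0.01,"ty":0.02,"tz":0.12,"spin":0},{"tx":-0.03,"ty":0.06,"tz":0.12,"spin":0},{"tx":-0.06,"ty":0.1,"tz":0.12,"spin":0},{"tx":-0.09,"ty":0.14,"tz":0.12,"spin":0},{"tx":-0.12,"ty":0.18,"tz":0.12,"spin":0}])

```text
t: 27.65
ee_pos: [497.2, -46.3, 334.3]
orientation: [-2.664, 1.638, 0.009]
ft_force: [-0.1, 0.1, 0.5]
width: 87.9
grasp_force: 0.0
```

Call:
apply_moves(targets=[{"tx":-0.02,"ty":0.04,"tz":0,"spin":0},{"tx":-0.04,"ty":0.08,"tz":0,"spin":0},{"tx":-0.06,"ty":0.12,"tz":0,"spin":0},{"tx":-0.08,"ty":0.16,"tz":0,"spin":0},{"tx":-0.09,"ty":0.18,"tz":0,"spin":0},{"tx":-0.1,"ty":0.2,"tz":0,"spin":0},{"tx":-0.1,"ty":0.2,"tz":0,"spin":0},{"tx":-0.1,"ty":0.2,"tz":0,"spin":0}])

```text
t: 28.45
ee_pos: [399.0, 15.4, 324.0]
orientation: [-2.658, 1.538, 0.049]
ft_force: [-0.3, 0.3, -0.6]
width: 87.7
grasp_force: 0.0
```

```bash
python3 - <<'E'
from h import *
np.set_printoptions(precision=1,suppress=True)
st()
S=snap('scene','s13.png');T=snap('top','t13.png')
for n in('scene','top'):print([(np.round(d['uv'],1).tolist(),round(d['score'],2)) for d in ctrl.pinpoint('crank_handle',n)][:2])
r=lambda im,x0,y0,x1,y1,k:cv2.resize(im[y0:y1,x0:x1,::-1],None,fx=k,fy=k,interpolation=cv2.INTER_CUBIC)
cv2.imwrite('pics/m7.png',np.hstack([r(S,150,180,270,300,3.3),r(T,370,140,490,260,3.3)]))
for a in(-16,-11,-6,-1,4):
    P=np.r_[540.7+80*np.cos(np.radians(a)),-208.7+80*np.sin(np.radians(a)),229];print(a,proj('scene',P),proj('top',P))
E
```

```text
t28.45 pos [399.   15.4 323.9] ydeg -150.18 q [-0.1 -0.1  2.   0.1  1.2  2.5] F [-0.3  0.3 -0.6] M [0.  0.1 0.1] w 87.7 g 0.0
[([192.6, 239.7], 0.79)]
[]
-16 [[184.5 236. ]] [[446.  156.2]]
-11 [[187.4 236.3]] [[443.5 155.6]]
-6 [[190.4 236.4]] [[440.9 155.3]]
-1 [[193.4 236.2]] [[438.4 155.2]]
4 [[196.5 235.9]] [[435.8 155.4]]
```

View pics/m7.png

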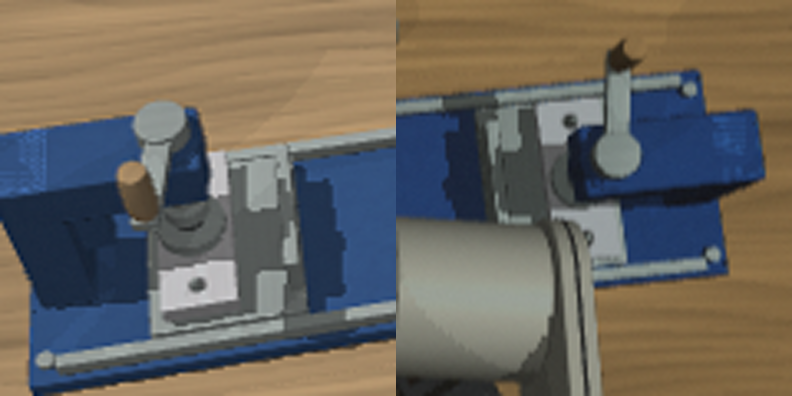

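The handle stayed where I left it (scene (192,238), top (438,156)). The plate is on both pins under the foot, the tray is home, and the gripper is clear of everything.

```bash
python3 -c "
from workcell import ctrl
print(ctrl.close_job())"
```

```text
the job is handed in; nothing more can be done
None
```

The job is handed in: the plate lies on both pins, the tray is home against its stop, and the crank was wound to contact plus about a quarter turn (contact read from the camera to within about ±5°), then released; I never touched the hammer, jar or screwdriver.

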